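# Check the guide bush of a drilling jig with a probe rod

### The arm

A 6-joint arm with a two-finger parallel gripper is mounted at the origin on the work surface. World frame = base frame: x ahead of the robot, y to its left, z up, the work surface at z = 0. Lengths are in m, angles in degrees, forces in N, time in s.
With the tool pointing down it reaches from about 0.25 to 0.725 m from the base axis. Payload 9.7 kg.
Tool frame: the origin (TCP) lies at the very end of the fingers, on their centre line; the grasp point (between the pads) lies 19 mm behind it; z points along the fingers, y is the line along which they close (so a half turn about z gives the same grasp; the last joint's range is limited). The gripper opens to 85 mm and grips with 20 to 120 N. Pads are 22 mm wide; open, the fingers measure 114 mm over their backs; the gripper's body (76 mm by 85 mm) begins 54 mm behind the grasp point. The pads swing forward as they close: fully open they stand 13 mm farther back than shut.
Start: joints at [0, 4.979, 10.078, 95.1, 0, 90], TCP at [0.55, -0, 0.196] pointing down, gripper open.
Joint ranges: [-179.16, 179.16], [-48.56, 103.87], [-65.8, 70.77], [-126.05, 130.52], [-82.76, 87.17], [-180, 180]. Speed limits (degrees/s): [127.2, 127.2, 147.25, 180, 180, 180].

### API

Orientations are given as [roll, pitch, yaw] about the fixed x, y, z axes, in that order (R = Rz(yaw) Ry(pitch) Rx(roll)).
In Python, from workcell import bot gives the robot as it stands.
- The arm moves only by the tool arm_command, never from a script. Its argument "series" is a list of rows, each a list of 4 numbers: the shift along the tool's x, y, z in m, then the turn about the tool's z in rad. A call has exactly 5 rows; each row is the pose to reach, as a shift and turn from the pose commanded when the call began, along the tool's axes at that moment; what a row does not reach only later rows make up. A row lasts 1/10 s, in which the tool goes at most 50 mm and 8.59 degrees, less where a joint would pass 70% of its speed; a pose out of reach is approached as far as the arm can. A call with a gripper value outside its range is refused whole. "hand" is the finger opening in m, from 0 to 0.0854, set as the call begins (left out, the last holds). The fingers move at their own pace and stop on an object; "grip_force" is the grip in N (left out, the last holds). Time passes only in rows, so rows that repeat a pose let the fingers close, or fill a call up. It gives the time, the measured TCP pose, the force, the opening and the grip force at its end, in the units of the state.
- bot.get_obs(): the state, without advancing time (a new reading comes with each control period).
- bot.camera(name): name is "scene" or "side" or "wrist"; returns a dict with "color" (480x640x3 uint8, blue, green, red), "camera_matrix" (3x3 intrinsics, pixels), "xyz" and "orientation" of the camera in the world; the wrist camera has in their place "T_tool_cam" (4x4, takes a point from camera to tool coordinates, whose origin is the TCP and whose axes are the flange's). Camera axes: x right, y up, looking along -z (the intrinsics and any distortion apply to the point x, -y, -z); pixel columns grow to the right and rows downward; lengths in m; the calibration is good to about 2 mm. A picture is of the moment at which its call begins: read the wrist's pose just before it. There is no depth.
- bot.job_done(): hands the job in; it is judged then, once.
Trained networks look in the newest picture that a camera, given by its name, has taken for a name from the list of things; names that differ only in an ending like _2 or _b are one class to them, and where a whole thing is asked for, a point or a joint stands for the part that bears it (a point fixed in the world has none). Each returns a list of dicts, best first, with "confidence" (0 to 1); they miss things now and then, are a little off and sometimes report something else, mostly with a low value. They report only what shows in the picture. A call takes as long as a camera call. They do not tell look-alikes from the thing itself.
- bot.find_in(camera, target): "location" ([column, row] in pixels, amid what is visible of it).
- bot.mark_of(camera, target): "location" ([column, row] in pixels: a listed point, or the origin of a listed thing).
The state is a dict: "time": time; "q": joint angles; "qd": joint speeds; "joint_efforts": joint torques, N m; "ee_pos": TCP position; "tcp_rot": TCP orientation; "wrist_force": force on the tool from outside, world axes, zero at the start; "torque": the same for the moment, N m; "opening": finger opening in m; "grasp_force": force on a finger pad.
Only numpy, scipy, OpenCV 4.12 (cv2) and the standard library are available. Lean on these libraries where they do the work, as an engineer would, in place of code of your own. Each camera call takes 0.05 s, during which the arm holds its last target. There are 200 camera calls.

### The job

Use the scraper's blade, not the gripper itself, to lever the jig's yellow dust cover open until it stands upright or further back, then set the scraper down flat on the bench without dropping it. Take the probe from its stand and lower its rod into the jig's steel guide bush without ever touching the jig or cover, until the middle of the red band is level with the top of the bush. Finish still holding the probe there, upright, still and centred in the bore, and leave the sanding block, glue bottle and tape roll where they are.

Things in the scene. Friction and masses are not known exactly. Their poses are not given: they have to be found in the camera images.
- jig: Fixed drilling jig. Plywood foot 150 x 130 x 12 mm; wooden block 110 (x) x 100 (y) mm, top at 60 mm; in its middle a vertical steel guide bush, 39 mm outside, bore 24 mm, open from its rim at 66 mm down to 12 mm above the bench. Origin: centre of the underside, on the bore's axis; z up, own -x the front, hinge at own +x. Wooden strips along both sides (own y = +-46 mm) carry the cover.
- cover (a joint): Angle of the yellow dust cover, rad: 0 closed (level), grows as its front edge rises, 1.57 upright, stop at 1.9. Plate 123 x 100 x 5 mm, 50 g, no handle; a friction hinge keeps it at any angle, about 1.5 N lifts it near the front. Closed, its underside is 74 mm above the bench (14 mm above the block, 8 mm above the bush); its front edge overhangs the block by 10 mm.
- slot (a point): Centre of the slot under the closed cover at the block's front face (67 mm above the bench). The slot is 84 mm wide (own y) and 14 mm high; a blade can go in by 35 mm before it meets the bush, which ends 8 mm under the cover. Axes as the jig's.
- cover_hinge (a point): Middle of the cover's hinge axis, 76.5 mm above the bench and 60 mm behind the bore axis (own +x of the jig). The axis is the jig's y. Axes as the jig's.
- bush_mouth (a point): Centre of the bore (24 mm) at the bush's upper rim, 66 mm above the bench. Axes as the jig's, z up along the bore.
- scraper: Scraper lying flat on the bench, 110 g. Origin on its underside; own x points to the blade, z up. Dark wooden handle from x = -95 to +15 mm, 26 wide (y), 30 mm high; then a flat steel blade 3 mm thick, 26 mm wide to x = 35 mm, then 45 mm wide to its edge at x = 120 mm, at half the handle's height (15 mm above the underside).
- scraper_grip (a point): Where to grip the scraper, near its centre of mass: middle of the handle, x = -20 mm, 15 mm above the underside. Axes as the scraper's.
- scraper_tip (a point): Middle of the blade's front edge, x = 120 mm, 15 mm above the underside, mid-thickness. Axes as the scraper's.
- probe: Loose probe, 120 g, upright in its stand. Origin at the rod's tip, z up. Steel rod 12 mm in diameter, 100 mm long; red band 8 mm high centred 45 mm above the tip; round collar 28 mm wide from 100 to 105 mm; square black grip 22 x 22 mm (sides along own x and y) from 105 to 153 mm.
- probe_tip (a point): Centre of the rod's lower end. Axes as the probe's.
- probe_band (a point): Rod axis at the middle of the red band, 45 mm above the tip.
- probe_grip (a point): Middle of the probe's square grip, 129 mm above the tip. Axes as the probe's.
- stand: Fixed grey stand of the probe, 80 x 80 x 106 mm with a vertical 17 mm through hole in its middle; the probe's collar rests on its top, the tip 6 mm above the bench. Origin: centre of the underside. Lift the probe over 105 mm to clear it; the raised cover's edge stands up to 205 mm above the bench.
- sanding_block: Loose sanding block, 112 x 62 x 36 mm, cork on a red-brown sole. Leave it alone. Origin: centre of the underside.
- glue: Loose white glue bottle, 56 mm in diameter, 110 mm high, orange cap. Leave it alone. Origin: centre of the underside.
- tape: Loose roll of yellow tape lying flat, 100 mm across, 50 mm high. Leave it alone. Origin: centre of the underside.
Things that resemble listed ones, but are neither listed nor needed, are in the scene too. There is more than one size of the scraper; the job needs the larger.

How it is judged (in metres and radians):
On the way, in this order (a step that is already met when the one before it is completed fails the run):
1. the cover is being raised (past 0.3 rad) by the scraper pressing on it (value of joint cover above 0.3 rad and contact force between scraper and jig above 0.1 N), for 0.05 s.
2. the cover stands open, beyond 1.4 rad (value of joint cover above 1.4 rad), for 0.2 s.
3. the scraper lies flat on the bench, let go (height (world z) of scraper_grip below 0.025 m and contact force between the fingers and scraper below 0.2 N and linear speed of scraper below 0.05 m/s), for 0.2 s.
4. the probe has been drawn clear of its stand, held by the fingers (z of probe_tip in the frame of stand above 0.108 m and contact force between the fingers and probe above 0.5 N), for 0.1 s.
At the end, for the whole second after the job is handed in: Cover open beyond 1.4 rad; scraper let go, flat on the bench; fingers hold the probe still, upright within 0.1 rad, tip and band within 4.5 mm of the bore axis, band middle within 6 mm of the rim level, not touching the jig (all of step 3 and value of joint cover above 1.4 rad and horizontal distance between each of probe_tip, probe_band and bush_mouth below 0.0045 m and z of probe_band in the frame of bush_mouth between -0.006 and 0.006 m and angle between probe's own z axis and vertical below 0.1 rad and linear speed of probe below 0.02 m/s and contact force between the fingers and probe above 0.5 N and contact force between probe and jig below 0.2 N); the arm keeps its last pose, push and grip.
It fails at once if the gripper or arm pushes on the jig or its cover (over 1 N) (contact force between any of the fingers, the arm and jig above 1 N).
It fails at once if the probe touches the jig or its cover (over 0.3 N) (contact force between probe and jig above 0.3 N).
It fails at once if the scraper is dropped (falls free faster than 0.9 m/s, about 4 cm) (contact force between the fingers and scraper below 0.05 N and linear speed of scraper above 0.9 m/s).
It fails at once if the sanding block, glue bottle or tape roll is shifted by over 30 mm (distance of any of sanding_block, glue, tape from where it was at the start of the episode above 0.03 m).
It also fails if it takes over 72 s, if anything falls off the work surface, if the arm or the gripper's body presses on something with over 40 N, if the wrist force passes 120 N, or if a joint passes its speed limit or range.

## Working session

There is one attempt and no reset: what is moved stays moved. The work goes in short steps, Python scripts to look and compute and a tool call to move; the robot and the scene stay as the last step left them, time stands still between calls to the robot, and variables do not carry over. Pictures are saved under pics/ and viewed, at most 10 in all, crops included, and the job is handed in when it is done.

Besides the shell and the picture viewer there is one more tool, called after ">>>" as name(argument=value, ...) on one line, values as JSON. arm_command: Moves the arm, as the interface text tells. Its arguments: {"type":"object","properties":{"series":{"type":"array"},"hand":{"type":"number"},"grip_force":{"type":"number"}},"required":["series"]}

```bash
mkdir -p pics
cat > h.py <<'E'
import numpy as np, cv2
from scipy.spatial.transform import Rotation as R
from workcell import bot
def cam(name):
    o=bot.get_obs(); c=bot.camera(name); K=np.array(c["camera_matrix"])
    if name=="wrist":
        T=np.eye(4); T[:3,:3]=R.from_euler('xyz',o["tcp_rot"],degrees=True).as_matrix(); T[:3,3]=o["ee_pos"]
        T=T@np.array(c["T_tool_cam"]); Rm=T[:3,:3]; t=T[:3,3]
    else:
        t=np.array(c["xyz"]); ori=np.array(c["orientation"])
        Rm=ori if ori.shape==(3,3) else R.from_euler('xyz',ori,degrees=True).as_matrix()
    return c["color"],K,Rm,t,c
def px2z(p,z,K,Rm,t):
    d=Rm@np.array([(p[0]-K[0,2])/K[0,0],-(p[1]-K[1,2])/K[1,1],-1]); s=(z-t[2])/d[2]; return t+s*d
def proj(X,K,Rm,t):
    v=Rm.T@(np.array(X)-t); return np.array([K[0,2]+K[0,0]*v[0]/-v[2],K[1,2]-K[1,1]*v[1]/-v[2]])
E
python3 - <<'E'
from h import *
o=bot.get_obs(); print(o["time"],o["ee_pos"],o["tcp_rot"],o["opening"])
Z={"jig":0,"slot":.067,"cover_hinge":.0765,"bush_mouth":.066,"scraper_grip":.015,"scraper_tip":.015,"probe_grip":.135,"stand":0,"sanding_block":0,"glue":0,"tape":0}
for n in["scene","side"]:
    im,K,Rm,t,c=cam(n); cv2.imwrite(f"pics/{n}0.png",im); print(n,t,c["orientation"],[k for k in c])
    for k,z in Z.items():
        print(k,[(np.round(d["confidence"],2),np.round(d["location"]).tolist(),np.round(px2z(d["location"],z,K,Rm,t)[:2],3).tolist()) for d in bot.mark_of(n,k)[:3]])
im,K,Rm,t,c=cam("wrist");cv2.imwrite("pics/w0.png",im);print(t,np.round(Rm,2).tolist(), K.tolist())
E
```

```text
0.0 [ 5.49714902e-01 -3.94785081e-05  1.94855083e-01] [-1.79920453e+02  1.87564451e-03  8.99972157e+01] 0.08539096815367946
scene [ 1.2399884  -0.37291231  0.7778718 ] [47.36913198  0.79353505 60.71075813] ['color', 'camera_matrix', 'xyz', 'orientation']
jig [(np.float64(0.88), [359.0, 245.0], [0.566, 0.112])]
slot [(np.float64(0.79), [338.0, 228.0], [0.554, 0.061])]
cover_hinge [(np.float64(0.75), [385.0, 214.0], [0.578, 0.168]), (np.float64(0.37), [416.0, 154.0], [0.419, 0.376]), (np.float64(0.31), [290.0, 314.0], [0.72, -0.14])]
bush_mouth [(np.float64(0.78), [359.0, 220.0], [0.555, 0.114]), (np.float64(0.63), [129.0, 285.0], [0.495, -0.375])]
scraper_grip [(np.float64(0.73), [256.0, 387.0], [0.787, -0.244]), (np.float64(0.61), [215.0, 318.0], [0.61, -0.251])]
scraper_tip [(np.float64(0.94), [290.0, 313.0], [0.672, -0.119]), (np.float64(0.67), [216.0, 438.0], [0.839, -0.337]), (np.float64(0.46), [130.0, 286.0], [0.443, -0.374])]
probe_grip [(np.float64(0.53), [414.0, 152.0], [0.481, 0.314])]
stand [(np.float64(0.6), [408.0, 195.0], [0.471, 0.322])]
sanding_block [(np.float64(0.85)
[... 893 characters left out ...]
 [0.771, -0.237])]
scraper_tip [(np.float64(0.85), [278.0, 155.0], [0.841, -0.332]), (np.float64(0.77), [314.0, 222.0], [0.67, -0.116])]
probe_grip [(np.float64(0.85), [351.0, 374.0], [0.476, 0.313])]
stand [(np.float64(0.76), [349.0, 406.0], [0.474, 0.319]), (np.float64(0.32), [331.0, 290.0], [0.578, 0.063])]
sanding_block [(np.float64(0.63), [411.0, 232.0], [0.429, -0.155])]
glue [(np.float64(0.88), [284.0, 398.0], [0.604, 0.336])]
tape [(np.float64(0.59), [426.0, 173.0], [0.423, -0.379])]
[0.55138523 0.0759493  0.37393152] [[1.0, 0.0, -0.0], [-0.0, 0.96, 0.29], [0.0, -0.29, 0.96]] [[333.6534263757242, 0.0, 320.13101733819286], [0.0, 333.6534263757242, 238.80829108028937], [0.0, 0.0, 1.0]]
```

View pics/scene0.png

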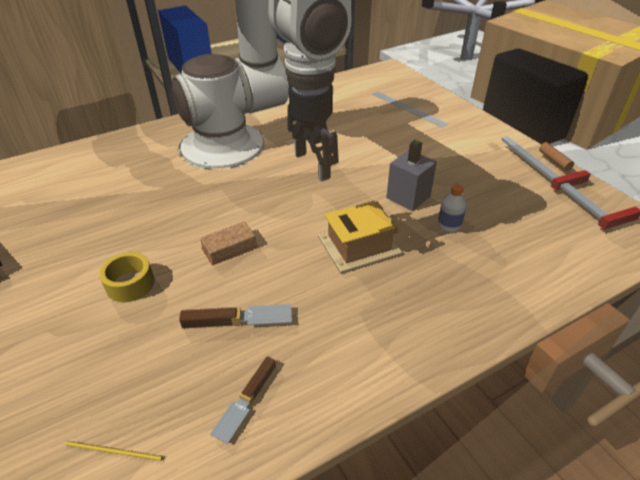

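View pics/side0.png

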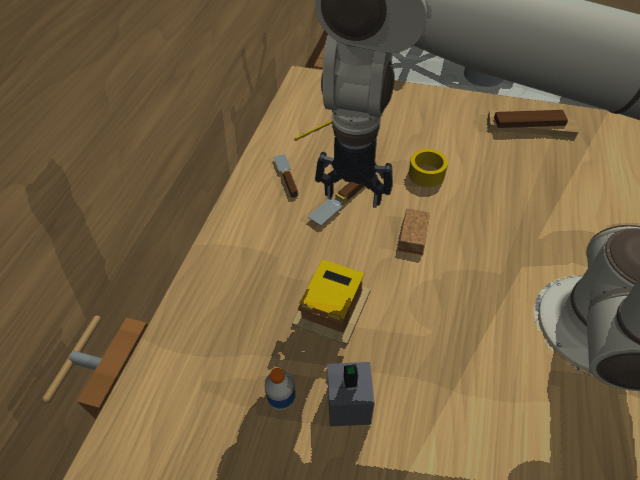

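Candidates for the scraper are the long one in scene px (190–290, 316), with grip at about (.615,-.247) and grip-to-tip about 142 mm, and the shorter one at scene px (260,375)→(215,438), about 113 mm. Expected grip-to-tip is 140 mm, so I choose the one at (237,316). The jig has the yellow lid at (360,225). The probe, in its grey stand, is at (412,180). I'm moving above the scraper to check it close up.

>>> arm_command(series=[[-0.05,0.013,0.01,0.08],[-0.1,0.026,0.02,0.16],[-0.15,0.04,0.03,0.24],[-0.2,0.053,0.04,0.32],[-0.245,0.066,0.05,0.4]], hand=0.0854)

```text
time: 1.75
ee_pos: [0.6139, -0.2389, 0.1472]
tcp_rot: [180.0, -0.0, 66.9]
wrist_force: [0.6, 0.0, 0.4]
opening: 0.0855
grasp_force: 0.0
```

```bash
cat > look.py <<'E'
from h import *
import sys
def look(pts,save=None):
    im,K,Rm,t,c=cam("wrist"); o=bot.get_obs()
    print("t",o["time"],"tcp",np.round(o["ee_pos"],4),np.round(o["tcp_rot"],1),"open",round(o["opening"],4),"gf",np.round(o["grasp_force"],1),"F",np.round(o["wrist_force"],1))
    if save: cv2.imwrite(save,im)
    for k,z in pts.items():
        print(k,[(round(float(d["confidence"]),2),np.round(d["location"]).tolist(),np.round(px2z(d["location"],z,K,Rm,t)[:2],4).tolist()) for d in bot.mark_of("wrist",k)[:3]])
    return im,K,Rm,t
E
python3 - <<'E'
from look import *
look({"scraper_grip":.015,"scraper_tip":.015,"scraper":0},"pics/w1.png")
E
```

```text
t 1.8 tcp [ 0.6141 -0.2451  0.1431] [-1.799e+02  1.000e-01  6.640e+01] open 0.0853 gf 0.0 F [-5.7 -2.3 -3.7]
scraper_grip [(0.82, [493.0, 153.0], [0.7831, -0.2434]), (0.66, [319.0, 226.0], [0.6114, -0.2438])]
scraper_tip [(0.79, [574.0, 220.0], [0.8387, -0.335]), (0.6, [324.0, 64.0], [0.6709, -0.1171])]
scraper [(0.72, [324.0, 201.0], [0.6251, -0.2265]), (0.62, [497.0, 160.0], [0.7917, -0.2549])]
```

View pics/w1.png

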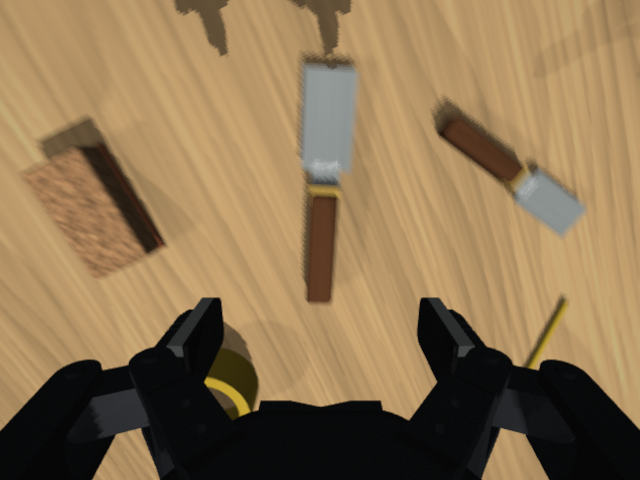

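The close view shows the larger scraper at (322,180), with its blade up to (328,62). The smaller one is at (510,165). Choice confirmed; descending.

>>> arm_command(series=[[0,-0.003,0.035,0.03],[0,-0.003,0.07,0.03],[0,-0.003,0.1,0.03],[0,-0.003,0.125,0.03],[0,-0.003,0.136,0.03]])

```text
time: 2.45
ee_pos: [0.61, -0.2339, 0.0096]
tcp_rot: [-179.9, 0.0, 65.5]
wrist_force: [-0.0, -0.4, -0.6]
opening: 0.0857
grasp_force: 0.0
```

>>> arm_command(series=[[0,0,0,0],[0,0,0,0],[0,0,0,0],[0,0,0,0],[0,0,0,0]])

```text
time: 2.95
ee_pos: [0.6114, -0.2359, 0.0123]
tcp_rot: [179.9, -0.0, 65.4]
wrist_force: [0.3, 0.2, -0.4]
opening: 0.0854
grasp_force: 0.0
```

Run:
```python
from look import *
for i in range(3): look({"scraper_grip":.015,"scraper_tip":.015},"pics/w2.png")
```

```text
t 3.0 tcp [ 0.6112 -0.2359  0.012 ] [180.   -0.   65.4] open 0.0852 gf 0.0 F [-0.9 -0.5 -0.2]
scraper_grip [(0.74, [622.0, 165.0], [0.7797, -0.2444]), (0.65, [324.0, 288.0], [0.6113, -0.2439])]
scraper_tip [(0.82, [331.0, 6.0], [0.6721, -0.1175])]
t 3.15 tcp [ 0.611  -0.2358  0.0115] [180.    0.   65.4] open 0.0853 gf 0.0 F [0.8 0.4 0.8]
scraper_grip [(0.71, [327.0, 288.0], [0.6125, -0.2437]), (0.65, [624.0, 162.0], [0.7801, -0.2433])]
scraper_tip [(0.95, [336.0, 8.0], [0.6735, -0.1191])]
t 3.3 tcp [ 0.6109 -0.2357  0.0113] [-180.     0.    65.4] open 0.0856 gf 0.0 F [ 0.4 -0.5 -1.2]
scraper_grip [(0.9, [327.0, 286.0], [0.6132, -0.2427]), (0.66, [624.0, 165.0], [0.7797, -0.2444])]
scraper_tip [(0.63, [335.0, 5.0], [0.6731, -0.118])]
```

>>> arm_command(series=[[-0.006,0.003,0.003,0.02],[-0.006,0.004,0.007,0.02],[-0.006,0.004,0.007,0.02],[-0.006,0.004,0.007,0.02],[-0.006,0.004,0.007,0.02]])

```text
time: 3.9
ee_pos: [0.612, -0.2428, 0.0043]
tcp_rot: [-180.0, -0.0, 64.2]
wrist_force: [-0.2, 0.5, -0.2]
opening: 0.0857
grasp_force: 0.0
```

>>> arm_command(series=[[0,0,0,0],[0,0,0,0],[0,0,0,0],[0,0,0,0],[0,0,0,0]], hand=0.0, grip_force=110)

```text
time: 4.4
ee_pos: [0.6121, -0.2428, 0.0044]
tcp_rot: [180.0, -0.0, 64.2]
wrist_force: [-0.8, 0.3, -0.7]
opening: 0.012
grasp_force: 0.0
```

>>> arm_command(series=[[0,0,0,0],[0,0,0,0],[0,0,0,0],[0,0,0,0],[0,0,0,0]])

```text
time: 4.9
ee_pos: [0.612, -0.2428, 0.0043]
tcp_rot: [-180.0, 0.0, 64.2]
wrist_force: [0.6, 0.1, -0.6]
opening: -0.0003
grasp_force: 0.0
```

Run:
```python
from look import *
im,*_=look({"scraper_grip":.015,"scraper_tip":.015},"pics/w3.png")
im2,*_=cam("side"); im3,*_=cam("scene")
cv2.imwrite("pics/c3.png",np.hstack([cv2.resize(im[200:480,200:440],(360,420)),cv2.resize(im3[230:400,160:330],(420,420))]))
```

```text
t 4.95 tcp [ 0.6121 -0.2428  0.0044] [180.   -0.   64.2] open -0.0 gf 0.0 F [-0.6  0.6  0.1]
scraper_grip [(0.91, [318.0, 285.0], [0.6109, -0.244]), (0.74, [628.0, 148.0], [0.7783, -0.2445])]
scraper_tip []
```

View pics/c3.png

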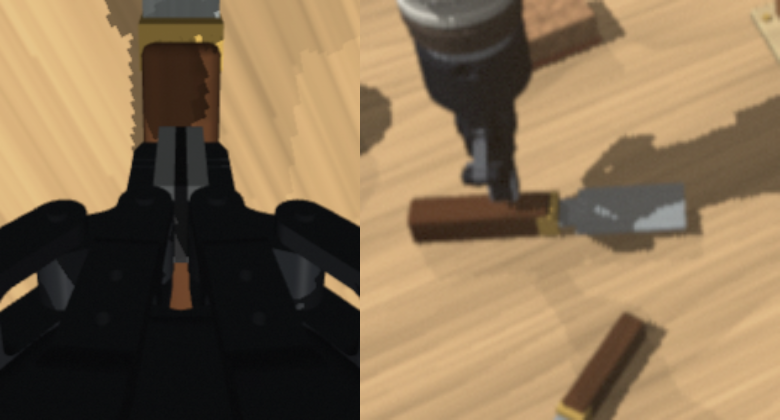

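Run:
```python
from look import *
im,K,Rm,t=look({})
o=bot.get_obs();p=np.array(o["ee_pos"])
print(o["q"],o["joint_efforts"])
print("wrist",proj(p,K,Rm,t),proj(p+[0,0,.03],K,Rm,t),t,K[0,0])
for n in["scene","side"]:
    im,K,Rm,t,c=cam(n); print(n,proj(p,K,Rm,t),proj(p+[0,0,.03],K,Rm,t))
    u,v=proj(p,K,Rm,t).astype(int); cv2.circle(im,(u,v),1,(0,0,255),-1);u2,v2=proj(p+[0,0,.03],K,Rm,t).astype(int); cv2.circle(im,(u2,v2),1,(0,255,0),-1)
    cv2.imwrite(f"pics/{n}4.png",cv2.resize(im[v-45:v+30,u-50:u+50],(400,300),interpolation=cv2.INTER_NEAREST))
a=cv2.imread("pics/scene4.png");b=cv2.imread("pics/side4.png");cv2.imwrite("pics/c4.png",np.hstack([a,b]))
```

```text
t 5.2 tcp [ 0.612  -0.2428  0.0043] [-180.    -0.    64.2] open 0.0001 gf 0.0 F [ 0.   0.4 -0.8]
[-2.16396293e+01  2.02467021e+01  6.88049453e+00  7.66360793e+01
  4.38039721e-04  9.41441996e+01] [-3.03629597e-03 -6.84436941e+01  4.64422309e+01  2.39365349e-03
 -9.46485216e-05 -2.77958043e-05]
wrist [318.58289397 274.73150832] [318.33837154 298.86667795] [ 0.6460432  -0.17433018  0.18273883] 333.6534263757242
scene [220.08282346 320.00157491] [217.87920467 310.20112481]
side [348.39366257 193.69401038] [348.65091939 185.71029703]
```

View pics/c4.png

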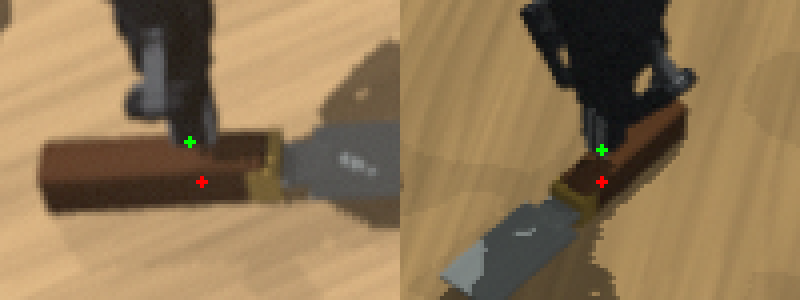

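The images show the shut fingertips about 28 mm short of the reported TCP: they are above the handle. I'll treat it as a constant z offset, reopen, and go lower while watching the force.

>>> arm_command(series=[[0,0,0,0],[0,0,0,0],[0,0,0,0],[0,0,0,0],[0,0,0,0]], hand=0.0854)

```text
time: 5.8
ee_pos: [0.6121, -0.2428, 0.0044]
tcp_rot: [180.0, 0.0, 64.2]
wrist_force: [0.0, -0.1, -0.3]
opening: 0.0726
grasp_force: 0.0
```

>>> arm_command(series=[[0,0,0,0],[0,0,0,0],[0,0,0.008,0],[0,0,0.017,0],[0,0,0.026,0]])

```text
time: 6.3
ee_pos: [0.6118, -0.2427, -0.0229]
tcp_rot: [-180.0, 0.0, 64.2]
wrist_force: [-0.3, 0.6, -0.2]
opening: 0.0855
grasp_force: 0.0
```

>>> arm_command(series=[[0,0,0,0],[0,0,0,0],[0,0,0,0],[0,0,0,0],[0,0,0,0]], hand=0.015)

```text
time: 6.8
ee_pos: [0.6125, -0.243, -0.0206]
tcp_rot: [179.9, -0.0, 64.2]
wrist_force: [0.5, -0.1, 1.2]
opening: 0.0228
grasp_force: 110.5
```

>>> arm_command(series=[[0,0,0,0],[0,0,0,0],[0,0,0,0],[0,0,0,0],[0,0,0,0]])

```text
time: 7.3
ee_pos: [0.6126, -0.243, -0.0207]
tcp_rot: [179.9, -0.0, 64.2]
wrist_force: [-0.0, -0.4, 6.2]
opening: 0.0229
grasp_force: 111.3
```

>>> arm_command(series=[[0,0,-0.01,0],[0,0,-0.03,0],[0,0,-0.055,0],[0,0,-0.08,0],[0,0,-0.1,0]])

```text
time: 7.8
ee_pos: [0.6122, -0.2429, 0.0802]
tcp_rot: [180.0, -0.0, 64.2]
wrist_force: [0.4, -0.3, -0.8]
opening: 0.023
grasp_force: 110.4
```

>>> arm_command(series=[[0.01,-0.025,0,-0.05],[0.02,-0.055,0,-0.11],[0.033,-0.085,0,-0.17],[0.045,-0.11,0,-0.22],[0.0525,-0.1326,0,-0.258]])

```text
time: 8.3
ee_pos: [0.5145, -0.1368, 0.0787]
tcp_rot: [180.0, -0.0, 79.1]
wrist_force: [-0.1, 0.0, -0.4]
opening: 0.0235
grasp_force: 110.3
```

>>> arm_command(series=[[0,0,0,0],[0,0,0,0],[0,0,0,0],[0,0,0,0],[0,0,0,0]])

```text
time: 8.8
ee_pos: [0.5157, -0.1383, 0.0781]
tcp_rot: [-180.0, -0.0, 79.0]
wrist_force: [0.5, 0.4, -1.3]
opening: 0.0233
grasp_force: 110.3
```

Run:
```python
from look import *
P={"scraper_tip":.115,"slot":.067,"cover_hinge":.0765,"bush_mouth":.066,"jig":0}
look(P,"pics/w5.png");look(P)
for n in["scene","side"]:
    im,K,Rm,t,c=cam(n); print(n)
    for k,z in P.items():
        print(k,[(np.round(d["confidence"],2),np.round(d["location"]).tolist(),np.round(px2z(d["location"],z,K,Rm,t)[:2],3).tolist()) for d in bot.mark_of(n,k)[:2]])
```

```text
t 8.85 tcp [ 0.5157 -0.1382  0.0781] [-180.   -0.   79.] open 0.0232 gf 110.3 F [-0.6  0.4 -1.8]
scraper_tip []
slot [(0.47, [319.0, 255.0], [0.518, -0.1308])]
cover_hinge []
bush_mouth []
jig []
t 9.15 tcp [ 0.5155 -0.1379  0.0783] [-180.   -0.   79.] open 0.0232 gf 110.3 F [-0.6 -0.3 -1.5]
scraper_tip []
slot []
cover_hinge []
bush_mouth []
jig []
scene
scraper_tip [(np.float64(0.79), [310.0, 217.0], [0.543, -0.0]), (np.float64(0.71), [218.0, 440.0], [0.894, -0.341])]
slot [(np.float64(0.57), [338.0, 228.0], [0.556, 0.061])]
cover_hinge [(np.float64(0.92), [384.0, 212.0], [0.568, 0.171]), (np.float64(0.66), [358.0, 248.0], [0.637, 0.057])]
bush_mouth [(np.float64(0.85), [361.0, 222.0], [0.562, 0.116])]
jig [(np.float64(0.94), [356.0, 247.0], [0.566, 0.102])]
side
scraper_tip [(np.float64(0.94), [357.0, 241.0], [0.536, -0.002]), (np.float64(0.71), [278.0, 155.0], [0.794, -0.225])]
slot [(np.float64(0.64), [341.0, 272.0], [0.557, 0.054])]
cover_hinge [(np.float64(0.74), [323.0, 311.0], [0.569, 0.166])]
bush_mouth [(np.float64(0.92), [330.0, 293.0], [0.569, 0.113]), (np.float64(0.7), [341.0, 271.0], [0.559, 0.05])]
jig [(np.float64(0.82), [334.0, 307.0], [0.561, 0.105]), (np.float64(0.65), [356.0, 240.0], [0.558, -0.097])]
```

View pics/w5.png

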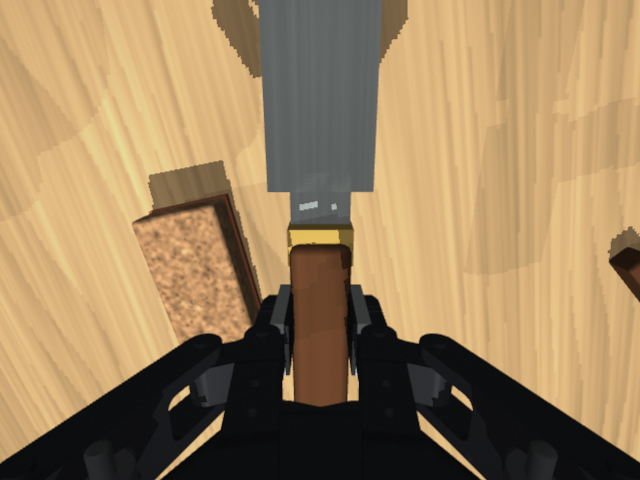

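>>> arm_command(series=[[0.01,0.003,0.01,-0.01],[0.02,0.006,0.02,-0.02],[0.03,0.009,0.03,-0.035],[0.036,0.0095,0.04,-0.035],[0.036,0.0095,0.047,-0.035]])

```text
time: 10.5
ee_pos: [0.5314, -0.1032, 0.0297]
tcp_rot: [-179.9, -0.0, 81.1]
wrist_force: [0.0, -0.4, 0.0]
opening: 0.0232
grasp_force: 110.3
```

>>> arm_command(series=[[0,0,0,0],[0,0,0,0],[0,0,0,0],[0,0,0,0],[0,0,0,0]])

```text
time: 11.0
ee_pos: [0.5319, -0.1046, 0.0318]
tcp_rot: [180.0, 0.0, 81.0]
wrist_force: [-0.4, -0.0, -0.9]
opening: 0.0228
grasp_force: 110.3
```

```bash
cat > tri.py <<'E'
from h import *
def tri(names,near=None,n=2):
    o=bot.get_obs(); print(o["time"],np.round(o["ee_pos"],4),np.round(o["tcp_rot"],1),np.round(o["wrist_force"],1))
    ims={}
    acc={k:{"scene":[],"side":[]} for k in names}; cams={}
    for i in range(n):
        for c in["scene","side"]:
            im,K,Rm,t,_=cam(c); cams[c]=(K,Rm,t); ims[c]=im
            for k in names:
                for d in bot.mark_of(c,k): acc[k][c].append((d["confidence"],*d["location"]))
    out={}
    def P(c):
        K,Rm,t=cams[c]; M=np.diag([1,-1,-1.])@Rm.T; return K@np.c_[M,-M@t]
    for k in names:
        best=None
        for a in acc[k]["scene"]:
            for b in acc[k]["side"]:
                X=cv2.triangulatePoints(P("scene"),P("side"),np.array(a[1:]),np.array(b[1:])).ravel(); X=X[:3]/X[3]
                e=np.linalg.norm(proj(X,*cams["scene"])-a[1:])+np.linalg.norm(proj(X,*cams["side"])-b[1:])
                if near is not None and k in near and np.linalg.norm(X-near[k])>.06: continue
                if e<6: out.setdefault(k,[]).append(X)
        if k in out: print(k,len(out[k]),np.round(np.mean(out[k],0),4),np.round(np.std(out[k],0),4)); out[k]=np.mean(out[k],0)
    return out,cams,ims
E
python3 - <<'E'
from tri import *
out,cams,ims=tri(["scraper_tip","slot","cover_hinge","bush_mouth"],{"scraper_tip":[.553,.033,.067],"slot":[.557,.058,.067],"cover_hinge":[.572,.168,.0765],"bush_mouth":[.566,.113,.066]},3)
a=cv2.resize(ims["scene"][170:270,290:420],(520,400));b=cv2.resize(ims["side"][225:325,300:365],(260,400));cv2.imwrite("pics/c6.png",np.hstack([a,b]))
E
```

```text
11.0 [ 0.5319 -0.1046  0.0318] [180.   0.  81.] [-0.4 -0.  -0.9]
scraper_tip 9 [0.5539 0.0315 0.0691] [0.0027 0.0011 0.0025]
slot 9 [0.5567 0.0574 0.0686] [0.0017 0.0029 0.0038]
cover_hinge 9 [0.5725 0.1688 0.0761] [0.0019 0.0013 0.0017]
bush_mouth 9 [0.5643 0.113  0.0658] [0.0028 0.0024 0.003 ]
```

View pics/c6.png

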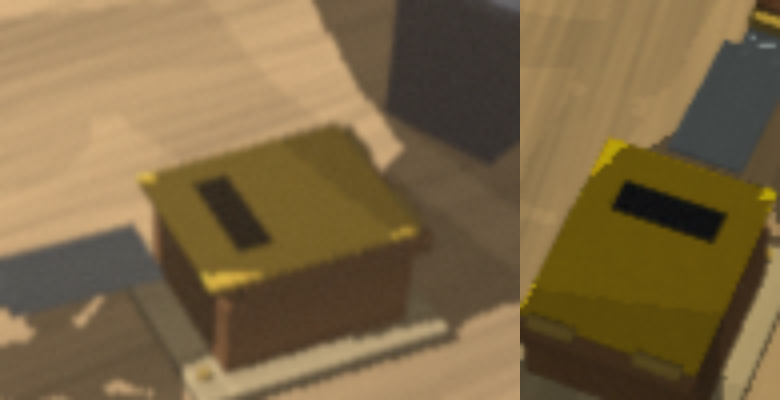

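The blade sits level with the slot and in line with it, so I'm inserting.

>>> arm_command(series=[[0.01,0,0.001,0],[0.02,0,0.001,0],[0.03,0,0.001,0],[0.04,0,0.001,0],[0.05,0,0.001,0]])

```text
time: 13.0
ee_pos: [0.5397, -0.0538, 0.0304]
tcp_rot: [180.0, -0.0, 81.0]
wrist_force: [-0.4, -0.2, -1.7]
opening: 0.0236
grasp_force: 110.3
```

>>> arm_command(series=[[0,0,0,0],[0,0,0,0],[0,0,0,0],[0,0,0,0],[0,0,0,0]])

```text
time: 13.5
ee_pos: [0.5395, -0.0553, 0.0303]
tcp_rot: [-180.0, 0.0, 81.0]
wrist_force: [0.3, -0.2, 0.5]
opening: 0.0228
grasp_force: 110.3
```

Run:
```python
from look import *
look({"slot":.067},"pics/w7.png")
im,*_=cam("scene"); im2,*_=cam("side")
a=cv2.resize(im[170:270,290:420],(520,400));b=cv2.resize(im2[225:325,300:365],(260,400));cv2.imwrite("pics/c7.png",np.hstack([a,b]))
```

```text
t 13.55 tcp [ 0.5395 -0.0552  0.0304] [-180.    0.   81.] open 0.0228 gf 110.3 F [-0.4  0.9 -1. ]
slot [(0.81, [323.0, 35.0], [0.5594, 0.0553])]
```

View pics/c7.png

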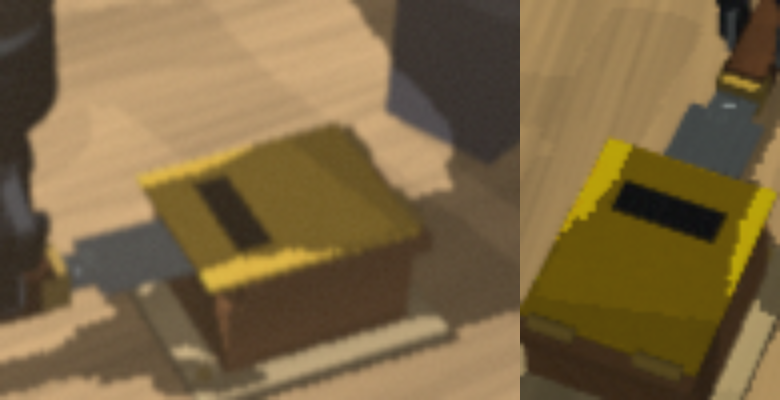

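>>> arm_command(series=[[0,0,-0.008,0],[0,0,-0.016,0],[0,0,-0.025,0],[0.002,0,-0.034,0],[0.004,0,-0.043,0]])

```text
time: 14.2
ee_pos: [0.5403, -0.0509, 0.0744]
tcp_rot: [180.0, 0.0, 81.0]
wrist_force: [1.0, 0.4, -2.4]
opening: 0.0234
grasp_force: 110.2
```

>>> arm_command(series=[[0.004,0,-0.009,0],[0.009,0,-0.018,0],[0.014,0,-0.026,0],[0.02,0,-0.033,0],[0.028,0,-0.038,0]])

```text
time: 14.7
ee_pos: [0.5447, -0.0229, 0.1121]
tcp_rot: [180.0, 0.0, 81.0]
wrist_force: [-0.6, -0.0, -1.2]
opening: 0.0233
grasp_force: 110.2
```

Run:
```python
from look import *
look({})
im,*_=cam("scene"); im2,*_=cam("side")
a=cv2.resize(im[130:270,270:430],(400,350));b=cv2.resize(im2[205:325,290:390],(292,350));cv2.imwrite("pics/c8.png",np.hstack([a,b]))
```

```text
t 14.75 tcp [ 0.5452 -0.0219  0.1128] [179.9  -0.   81. ] open 0.0231 gf 110.2 F [-1.2  1.5 -0.4]
```

View pics/c8.png

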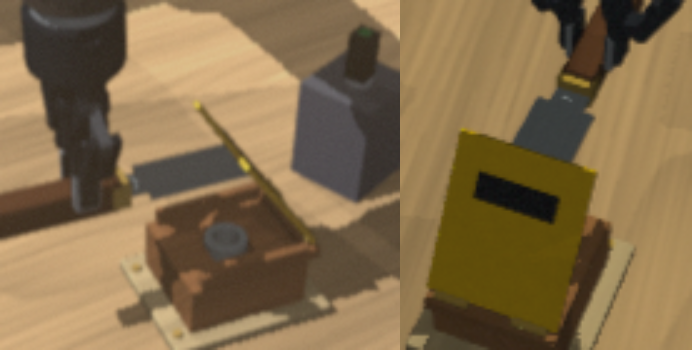

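The cover is at about 50° and the blade holds it. Pushing forward next.

>>> arm_command(series=[[0.008,0,0,0],[0.016,0,0,0],[0.024,0,0,0],[0.032,0,0,0],[0.04,0,0,0]])

```text
time: 15.35
ee_pos: [0.5508, 0.0169, 0.1113]
tcp_rot: [-180.0, -0.0, 81.0]
wrist_force: [-0.3, -1.2, -0.9]
opening: 0.0231
grasp_force: 110.3
```

>>> arm_command(series=[[0.008,0,0,0],[0.016,0,0,0],[0.023,0,0,0],[0.03,0,0,0],[0.034,0,0,0]])

```text
time: 15.85
ee_pos: [0.5562, 0.0504, 0.1112]
tcp_rot: [-180.0, -0.0, 81.0]
wrist_force: [0.2, 0.4, -1.0]
opening: 0.0234
grasp_force: 110.3
```

Run:
```python
from look import *
look({})
im,*_=cam("scene"); im2,*_=cam("side")
a=cv2.resize(im[130:270,270:430],(400,350));b=cv2.resize(im2[205:325,290:390],(292,350));cv2.imwrite("pics/c9.png",np.hstack([a,b]))
```

```text
t 15.9 tcp [0.5562 0.0507 0.1113] [-180.   -0.   81.] open 0.0231 gf 110.3 F [ 0.4  0.7 -1.1]
```

View pics/c9.png

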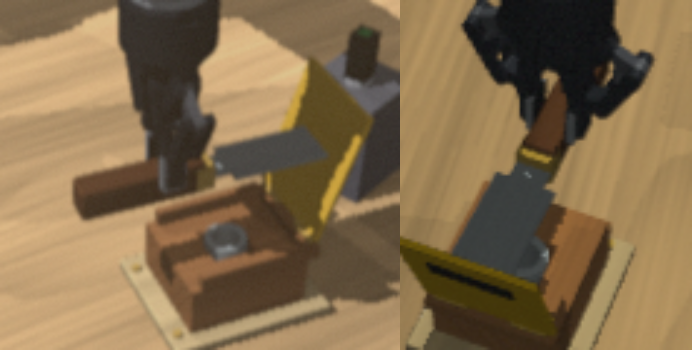

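>>> arm_command(series=[[-0.02,0,0,0],[-0.05,0,0,0],[-0.08,0,0,0],[-0.11,0,0,0],[-0.14,0,0,0]])

```text
time: 16.5
ee_pos: [0.5339, -0.0899, 0.1115]
tcp_rot: [180.0, -0.0, 81.0]
wrist_force: [0.5, -1.3, -0.4]
opening: 0.0232
grasp_force: 110.3
```

>>> arm_command(series=[[-0.03,0.02,0,0.06],[-0.06,0.045,0,0.12],[-0.09,0.07,0,0.18],[-0.12,0.09,0,0.24],[-0.141,0.101,0,0.293]])

```text
time: 17.0
ee_pos: [0.6125, -0.246, 0.1108]
tcp_rot: [-180.0, 0.0, 64.0]
wrist_force: [0.1, 0.5, -0.8]
opening: 0.0232
grasp_force: 110.4
```

>>> arm_command(series=[[0,0,0.02,0],[0,0,0.05,0],[0,0,0.08,0],[0,0,0.1,0],[0,0,0.11,0]])

```text
time: 17.5
ee_pos: [0.6106, -0.2435, -0.0011]
tcp_rot: [-179.8, 0.0, 64.2]
wrist_force: [-0.6, 0.2, -0.8]
opening: 0.0232
grasp_force: 110.4
```

>>> arm_command(series=[[0,0,0.003,0],[0,0,0.006,0],[0,0,0.009,0],[0,0,0.012,0],[0,0,0.014,0]])

```text
time: 18.0
ee_pos: [0.6122, -0.2437, -0.0123]
tcp_rot: [180.0, -0.0, 64.2]
wrist_force: [0.2, -0.1, -1.1]
opening: 0.0232
grasp_force: 110.4
```

>>> arm_command(series=[[0,0,0.002,0],[0,0,0.004,0],[0,0,0.006,0],[0,0,0.0075,0],[0,0,0.0075,0]])

```text
time: 18.5
ee_pos: [0.6117, -0.2435, -0.0205]
tcp_rot: [-180.0, 0.0, 64.2]
wrist_force: [0.1, 0.7, -1.7]
opening: 0.0229
grasp_force: 110.4
```

>>> arm_command(series=[[0,0,0.001,0],[0,0,0.001,0],[0,0,0.001,0],[0,0,0.001,0],[0,0,0.001,0]])

```text
time: 19.0
ee_pos: [0.612, -0.2436, -0.0207]
tcp_rot: [180.0, -0.0, 64.2]
wrist_force: [-3.0, 1.2, 6.2]
opening: 0.0232
grasp_force: 110.9
```

>>> arm_command(series=[[0,0,0,0],[0,0,0,0],[0,0,0,0],[0,0,0,0],[0,0,0,0]], hand=0.08, grip_force=60)

```text
time: 19.5
ee_pos: [0.6119, -0.2436, -0.0212]
tcp_rot: [-180.0, 0.0, 64.2]
wrist_force: [-0.3, -0.1, -0.3]
opening: 0.0798
grasp_force: 0.0
```

>>> arm_command(series=[[0,0,-0.01,0],[0,0,-0.04,0],[0,0,-0.08,0],[0,0,-0.13,0],[0,0,-0.18,0]])

```text
time: 20.0
ee_pos: [0.6114, -0.2434, 0.1614]
tcp_rot: [180.0, -0.0, 64.2]
wrist_force: [1.0, -0.7, 1.1]
opening: 0.0798
grasp_force: 0.0
```

Run:
```python
from tri import *
from look import look
tri(["scraper_tip","scraper_grip","cover_hinge","bush_mouth","stand","probe_grip","glue"],{"scraper_tip":[.67,-.117,.015],"scraper_grip":[.612,-.244,.015],"cover_hinge":[.572,.168,.0765],"bush_mouth":[.566,.113,.066]},3)
look({"scraper_grip":.015,"scraper_tip":.015})
```

```text
20.0 [ 0.6114 -0.2434  0.1614] [180.   -0.   64.2] [ 1.  -0.7  1.1]
scraper_tip 9 [ 0.6713 -0.1201  0.0129] [0.0012 0.0005 0.0008]
scraper_grip 8 [ 0.6189 -0.2459  0.0181] [0.0018 0.0016 0.0029]
cover_hinge 6 [0.5713 0.1694 0.0793] [0.0009 0.0006 0.0007]
bush_mouth 8 [0.5664 0.1131 0.0695] [0.0027 0.0035 0.0023]
stand 9 [0.4768 0.3169 0.0013] [0.0026 0.001  0.0015]
probe_grip 9 [0.4818 0.316  0.1336] [0.0018 0.0021 0.0031]
glue 9 [ 0.6103  0.3346 -0.006 ] [0.0028 0.0018 0.003 ]
t 22.45 tcp [ 0.6119 -0.2436  0.1588] [-180.     0.    64.2] open 0.0799 gf 0.0 F [ 0.7 -0.3 -0. ]
scraper_grip [(0.57, [317.0, 217.0], [0.6106, -0.2424]), (0.55, [482.0, 142.0], [0.7789, -0.2448])]
scraper_tip [(0.95, [569.0, 203.0], [0.8381, -0.337]), (0.63, [318.0, 62.0], [0.6711, -0.1182])]
```

>>> arm_command(series=[[0.018,-0.015,-0.02,0],[0.045,-0.036,-0.05,0],[0.08,-0.066,-0.08,0],[0.116,-0.095,-0.1,0],[0.152,-0.124,-0.1,0]])

```text
time: 23.05
ee_pos: [0.5668, -0.0528, 0.2619]
tcp_rot: [179.8, -0.1, 64.2]
wrist_force: [1.0, 0.8, 1.2]
opening: 0.0802
grasp_force: 0.0
```

>>> arm_command(series=[[0.036,-0.029,0,0],[0.071,-0.058,0,0],[0.107,-0.087,0,0],[0.143,-0.117,0,0],[0.178,-0.146,0,0]])

```text
time: 23.55
ee_pos: [0.5118, 0.1717, 0.2591]
tcp_rot: [180.0, -0.0, 64.2]
wrist_force: [1.3, 1.2, 1.0]
opening: 0.0801
grasp_force: 0.0
```

>>> arm_command(series=[[0.036,-0.029,0,-0.1],[0.071,-0.058,0,-0.2],[0.098,-0.08,0,-0.3],[0.116,-0.095,0,-0.4],[0.116,-0.095,0,-0.45]])

```text
time: 24.05
ee_pos: [0.4765, 0.3184, 0.2583]
tcp_rot: [-180.0, -0.0, 90.4]
wrist_force: [-0.4, -1.0, -0.2]
opening: 0.0799
grasp_force: 0.0
```

>>> arm_command(series=[[0,0,0,0],[0,0,0,0],[0,0,0,0],[0,0,0,0],[0,0,0,0]])

```text
time: 24.55
ee_pos: [0.4777, 0.3153, 0.2589]
tcp_rot: [180.0, -0.0, 89.9]
wrist_force: [-0.0, -0.4, 0.9]
opening: 0.0802
grasp_force: 0.0
```

Run:
```python
from look import *
P={"probe_grip":.135,"probe":.006,"stand":0}
look(P);im,K,Rm,t=look(P,"pics/w10.png")
# stand top outline: predicted px of centre, and segment
u=proj([.478,.3165,.106],K,Rm,t); print("pred",u)
hsv=cv2.cvtColor(im,cv2.COLOR_BGR2HSV)
m=((hsv[...,1]<70)&(hsv[...,2]>45)&(hsv[...,2]<200)).astype(np.uint8)
n,l,s,c=cv2.connectedComponentsWithStats(cv2.morphologyEx(m,cv2.MORPH_OPEN,np.ones((5,5))))
for i in range(1,n):
    if s[i,4]>800:
        cs,_=cv2.findContours((l==i).astype(np.uint8),0,1); r=cv2.minAreaRect(cs[0]); print(s[i],np.round(c[i]),r)
```

```text
t 24.6 tcp [0.4777 0.3154 0.2589] [180.   -0.   89.9] open 0.0799 gf 0.0 F [-0.6 -0.5  0.4]
probe_grip []
probe [(0.76, [318.0, 196.0], [0.4769, 0.3168])]
stand [(0.8, [321.0, 196.0], [0.4805, 0.3157])]
t 24.8 tcp [0.4775 0.3156 0.2588] [180.   0.  90.] open 0.0801 gf 0.0 F [-0.2 -0.5 -0.4]
probe_grip [(0.95, [318.0, 220.0], [0.4771, 0.3166])]
probe [(0.74, [319.0, 195.0], [0.4779, 0.3189])]
stand [(0.66, [320.0, 195.0], [0.4788, 0.3178])]
pred [318.97178349 213.6646453 ]
[ 412  161   51   46 1272] [432. 181.] ((432.5350646972656, 180.20553588867188), (33.69086837768555, 53.81943893432617), 56.689369201660156)
[ 270  164   97   95 5266] [319. 210.] ((318.5245361328125, 211.9759979248047), (78.74620819091797, 80.71102905273438), 72.12130737304688)
[   0  324   76   89 4305] [ 29. 366.] ((21.59756088256836, 363.3780517578125), (82.92827606201172, 76.68132019042969), 38.65980529785156)
[ 121  385   37   44 1114] [139. 407.] ((135.05882263183594, 405.73529052734375), (38.32062530517578, 38.07809066772461), 75.96376037597656)
[ 483  384   50   45 1648] [508. 406.] ((507.6514892578125, 405.80706787109375), (43.0296630859375, 40.13095474243164), 14.931418418884277)
```

Run:
```python
import cv2,numpy as np
im=cv2.imread("pics/w10.png")
g=cv2.cvtColor(im,cv2.COLOR_BGR2GRAY)[160:265,265:372]
print(g[5::5,2::4])
for th in(25,35,45):
    m=(g<th).astype(np.uint8); n,l,s,c=cv2.connectedComponentsWithStats(m)
    for i in range(1,n):
        if s[i,4]>60: cs,_=cv2.findContours((l==i).astype(np.uint8),0,1); print(th,s[i],cv2.minAreaRect(cs[0]))
```

```text
[[175 190 174 172  92  87  91  89  92  91  88  74  40  30  31  30  31  37
   94 106  84  77  87  89  82 170 170]
 [175 189 175 171  93  87  92  86  48  31  31  32  31  31  51  56  57 106
  105 106  98  76  86  89  82 169 168]
 [175 190 177 169  56  31  31  30  31  30  72  56  56  56  56  57  56  57
  106 106 106  76  88  89 120 170 166]
 [176 190 164  30  31  31  65 100 106 106 106  55  55  55  56  55  55  56
   78 106 106  76  86  88 121 166 166]
 [177 104  51  98 106 107 107 107 106 107  91  56  56  56  55  56  56  55
  106 106 106 100  86  88 165 168 165]
 [178 107 106 107 107 107 106 107 107 107  92  55  55  55  55  56  56  55
  107 107 107 106  86  87 165 170 164]
 [179 123 107 107 107 107 108 108 108 107  92  55  55  55  55  55  55  55
  107 107 107 107  92  86 166 170  81]
 [181 172 107 107 108 108 108 109 108 108  55  55  56  63  50  51  51  48
  101 102 101 101 100 125 165 172  81]
 [182 175 108 108 108 108 108 109 109 108  58  98  25   7   8  68  48 101
  101 101 101 100 100 171 165 173  81]
 [182 172 175 109 109 109 109 109 109 109   6   6   5   6   8   5  78 101
  101 101
[... 1078 characters left out ...]
49 155 173 174 167 165 158 167 167 168 157
  164 165 153 149 166  84  85  84  78]]
25 [ 38  42  31  30 316] ((56.14999771118164, 54.04999542236328), (33.203914642333984, 24.66576385498047), 18.434947967529297)
35 [  8   0  70  26 396] ((41.75, 11.25000286102295), (6.008327960968018, 72.73239135742188), 71.56505584716797)
35 [ 38  41  31  41 604] ((52.72413635253906, 61.31034469604492), (33.053768157958984, 27.11151885986328), 68.19859313964844)
45 [  7   0  72  26 456] ((41.79999923706055, 11.39999771118164), (6.957009792327881, 74.62974548339844), 71.56504821777344)
45 [ 38  41  31  41 643] ((52.86206817626953, 61.155174255371094), (33.61085510253906, 28.225692749023438), 68.19859313964844)
```

The grip's yaw is about 19° (mod 90), like the stand's. Aligning, then descending to grasp.

>>> arm_command(series=[[0.001,0,0.03,-0.1],[0.001,0,0.06,-0.2],[0.001,0,0.08,-0.33],[0.001,0,0.09,-0.33],[0.001,0,0.1,-0.33]])

```text
time: 25.45
ee_pos: [0.4775, 0.3167, 0.1586]
tcp_rot: [180.0, -0.0, 108.7]
wrist_force: [-0.8, -0.6, -0.1]
opening: 0.0802
grasp_force: 0.0
```

>>> arm_command(series=[[0,0,0.015,0],[0,0,0.03,0],[0,0,0.045,0],[0,0,0.056,0],[0,0,0.061,0]])

```text
time: 25.95
ee_pos: [0.4772, 0.3165, 0.0968]
tcp_rot: [-179.9, 0.0, 108.9]
wrist_force: [-0.2, -0.2, 0.8]
opening: 0.0801
grasp_force: 0.0
```

Run:
```python
from look import *
P={"probe_grip":.135}
look(P);look(P)
from tri import tri
tri(["probe_grip"],None,1)
```

```text
t 26.0 tcp [0.4771 0.3164 0.0965] [-179.9    0.   108.9] open 0.0797 gf 0.0 F [ 0.6  0.1 -0.5]
probe_grip [(0.66, [318.0, 305.0], [0.4781, 0.317])]
t 26.1 tcp [0.4775 0.3167 0.098 ] [180.    0.  108.9] open 0.0799 gf 0.0 F [0.4 0.3 0.4]
probe_grip [(0.93, [318.0, 302.0], [0.4777, 0.318])]
26.15 [0.4777 0.3168 0.0984] [180.   -0.  108.9] [ 0.1  0.4 -0.6]
probe_grip 2 [0.4823 0.281  0.0579] [0.0057 0.033  0.0737]
```

Well centred. Closing.

>>> arm_command(series=[[0,0,0,0],[0,0,0,0],[0,0,0,0],[0,0,0,0],[0,0,0,0]], hand=0.01, grip_force=70)

```text
time: 26.85
ee_pos: [0.4776, 0.3166, 0.098]
tcp_rot: [180.0, 0.0, 108.9]
wrist_force: [-0.1, -0.9, 0.0]
opening: 0.0206
grasp_force: 68.2
```

>>> arm_command(series=[[0,0,0,0],[0,0,0,0],[0,0,0,0],[0,0,0,0],[0,0,0,0]])

```text
time: 27.35
ee_pos: [0.4775, 0.3166, 0.0979]
tcp_rot: [180.0, 0.0, 108.9]
wrist_force: [1.0, -1.4, 2.8]
opening: 0.0208
grasp_force: 68.3
```

>>> arm_command(series=[[0,0,-0.02,0],[0,0,-0.05,0],[0,0,-0.085,0],[0,0,-0.12,0],[0,0,-0.155,0]])

```text
time: 27.85
ee_pos: [0.4772, 0.3167, 0.2537]
tcp_rot: [-180.0, -0.0, 108.9]
wrist_force: [1.1, 0.2, -2.4]
opening: 0.0203
grasp_force: 68.5
```

>>> arm_command(series=[[0,0,-0.03,0.05],[0,0,-0.05,0.15],[0,0,-0.065,0.25],[0,0,-0.07,0.35],[0,0,-0.07,0.45]])

```text
time: 28.35
ee_pos: [0.4777, 0.3171, 0.3234]
tcp_rot: [180.0, -0.0, 82.9]
wrist_force: [0.4, 0.0, -1.9]
opening: 0.0208
grasp_force: 68.7
```

>>> arm_command(series=[[0,0,0,0],[0,0,0,0],[0,0,0,0],[0,0,0,0],[0,0,0,0]])

```text
time: 28.85
ee_pos: [0.4774, 0.3167, 0.3227]
tcp_rot: [-180.0, 0.0, 83.2]
wrist_force: [-0.2, -0.0, -1.4]
opening: 0.0212
grasp_force: 68.7
```

>>> arm_command(series=[[-0.03,0.0036,0,0],[-0.075,0.009,0,0],[-0.12,0.0143,0,0],[-0.165,0.0196,0,0],[-0.2016,0.024,0,0]])

```text
time: 29.35
ee_pos: [0.4767, 0.1116, 0.3231]
tcp_rot: [180.0, 0.0, 83.1]
wrist_force: [0.7, 0.5, -0.6]
opening: 0.0206
grasp_force: 68.8
```

>>> arm_command(series=[[0.0024,0.02,0,0],[0.0048,0.04,0,0],[0.0071,0.06,0,0],[0.0095,0.08,0,0],[0.0104,0.0874,0,0]])

```text
time: 29.85
ee_pos: [0.5665, 0.1134, 0.3218]
tcp_rot: [-179.9, 0.0, 83.1]
wrist_force: [0.5, 0.9, -1.2]
opening: 0.0212
grasp_force: 69.0
```

>>> arm_command(series=[[0,0,0,0],[0,0,0,0],[0,0,0,0],[0,0,0,0],[0,0,0,0]])

```text
time: 30.35
ee_pos: [0.5648, 0.1136, 0.3233]
tcp_rot: [180.0, -0.0, 83.1]
wrist_force: [0.1, -0.2, -1.1]
opening: 0.0211
grasp_force: 68.9
```

Run:
```python
from look import *
P={"bush_mouth":.066,"cover_hinge":.0765,"probe_tip":.231,"jig":0,"probe_band":.276}
for i in range(3): im,K,Rm,t=look(P,"pics/w11.png")
np.savez("w11.npz",K=K,R=Rm,t=t)
from tri import tri
tri(["probe_tip","probe_band","bush_mouth","cover_hinge"],None,2)
```

```text
t 30.4 tcp [0.5649 0.1136 0.3232] [180.   -0.   83.1] open 0.0209 gf 68.9 F [ 0.4  0.5 -1.2]
bush_mouth [(0.9, [322.0, 197.0], [0.5696, 0.113])]
cover_hinge [(0.98, [319.0, 152.0], [0.572, 0.1711])]
probe_tip [(0.87, [320.0, 230.0], [0.5659, 0.1145])]
jig [(0.85, [322.0, 193.0], [0.5688, 0.1073])]
probe_band [(0.61, [319.0, 246.0], [0.5654, 0.1149])]
t 30.7 tcp [0.5652 0.1135 0.3228] [-180.     0.    83.1] open 0.021 gf 68.9 F [ 0.8 -0.2 -0.9]
bush_mouth [(0.79, [324.0, 202.0], [0.5712, 0.1066])]
cover_hinge [(0.9, [322.0, 150.0], [0.5759, 0.1722]), (0.35, [319.0, 231.0], [0.5598, 0.07])]
probe_tip [(0.57, [316.0, 228.0], [0.5631, 0.1165]), (0.42, [319.0, 237.0], [0.5649, 0.1079])]
jig [(0.79, [321.0, 194.0], [0.5678, 0.1062])]
probe_band [(0.62, [320.0, 251.0], [0.5665, 0.1115])]
t 31.0 tcp [0.5652 0.1135 0.3228] [180.    0.   83.1] open 0.0206 gf 68.9 F [ 0.3 -0.1 -1.6]
bush_mouth [(0.78, [322.0, 200.0], [0.5685, 0.1098])]
cover_hinge [(0.73, [320.0, 152.0], [0.573, 0.1708])]
probe_tip [(0.94, [319.0, 231.0], [0.5654, 0.1136])]
jig [(0.8, [320.0, 193.0], [0.5667, 0.1083])]
probe_band [(0.6, [317.0, 250.0], [0.5643, 0.1126])]
31.25 [0.5652 0.1135 0.3228] [-180.     0.    83.1] [ 0.3  0.2 -1. ]
probe_tip 6 [0.5769 0.0428 0.1347] [0.0265 0.1027 0.1348]
probe_band 4 [0.5637 0.1131 0.2765] [0.0018 0.0014 0.0029]
bush_mouth 4 [0.5673 0.1139 0.0736] [0.0007 0.0021 0.0033]
cover_hinge 4 [0.5687 0.1707 0.0779] [0.0014 0.0003 0.001 ]
```

```bash
cat > bush.py <<'E'
from h import *
def bush(im,K,Rm,t,z=.066,guess=(.568,.112),verbose=1):
    u=proj([*guess,z],K,Rm,t); r=int(1.5*.0195*K[0,0]/(t[2]-z)); x0,y0=int(u[0])-r,int(u[1])-r
    c=im[y0:y0+2*r+1,x0:x0+2*r+1]; S=8; b=cv2.resize(c,None,fx=S,fy=S,interpolation=cv2.INTER_CUBIC)
    s=cv2.cvtColor(b,cv2.COLOR_BGR2HSV)[...,1]
    th,m=cv2.threshold(s,0,255,cv2.THRESH_BINARY_INV+cv2.THRESH_OTSU)
    n,l,st,ce=cv2.connectedComponentsWithStats(m)
    for i in np.argsort(-st[1:,4])[:2]+1:
        cs,_=cv2.findContours((l==i).astype(np.uint8),0,1); h=cv2.convexHull(max(cs,key=len)); e=cv2.fitEllipse(h)
        p=(np.array(e[0])+.5)/S-.5+[x0,y0]; print("th",th,"ell px",np.round(p,1),np.round(np.array(e[1])/S,1),"expect",round(.039*K[0,0]/(t[2]-z),1),"xy",np.round(px2z(p,z,K,Rm,t),4))
    if verbose: print(cv2.cvtColor(c,cv2.COLOR_BGR2HSV)[::2,::2,1]); print(cv2.cvtColor(c,cv2.COLOR_BGR2GRAY)[::2,::2])
E
python3 - <<'E'
from bush import *
d=np.load("w11.npz"); bush(cv2.imread("pics/w11.png"),d["K"],d["R"],d["t"])
E
```

```text
th 79.0 ell px [320.4 198.2] [30.7 32.5] expect 29.9 xy [0.5668 0.1116 0.066 ]
[[149 149 149 151 151 148 149 148 147 149 149 149 148 148 149 150 150 151
  149 148 149 151 150]
 [149 150 149 149 149 149 148 150 148 149 149 149 150 148 149 150 150 149
  151 150 149 151 150]
 [148 149 149 149 149 149 150 148 149 149 148 150 150 150 149 150 150 148
  148 150 149 151 150]
 [148 149 150 149 149 149 149 150 148 148 149 151 150 148 149 150 150 151
  150 150 149 149 149]
 [147 150 149 149 150 151 149 150 149 152 152 150 150 149 150 149 150 150
  149 149 149 149 150]
 [147 149 149 148 124 102  59  11  21  26  18   6  34  27  27  33  99 107
  154 149 149 149 149]
 [147 148 149 149 111  77  11  11   9  10  10   8  10  11   9  23  16  94
  155 148 149 147 149]
 [148 148 148 149 109  11   9   8  11  11  11   9  11  12  11  12  14  74
  155 148 149 149 149]
 [149 148 148 149  98  11  10   9   9  18  32  47  19   8  11  11   9  28
  150 147 148 150 149]
 [150 147 150 150  25  10   9   7  44  94  94  94  96  87  10  11  10   7
  155 149 148 149 148]
 [148 148 148 150   9  11  10  28  93  95  94  93  
[... 2742 characters left out ...]
 62 111 126 128 124]
 [122 119 120 119  38 140 163 156  95  46  47  46  45  67 142 162 161 104
   68 116 126 127 123]
 [123 118 120 120  31  55 153 164 156 141 125 123 133 156 162 165 114  35
   75 120 126 127 124]
 [122 119 120 120  34  36  70 157 170 164 158 162 166 170 170 110  36  37
   75 120 127 126 124]
 [122 119 123 120  65  64  61  59 101 141 156 167 176 130  63  48  46  46
   78 120 126 127 123]
 [122 118 124 133 134 130 126 121 120 124 125 116 118 120 123 131 126 121
  123 119 126 126 123]
 [121 119 123 133 134 132 129 123 123 127 127 123 122 121 125 132 127 122
  123 120 126 125 123]
 [121 119 124 132 134 133 129 124 123 127 127 127 124 122 125 132 127 123
  122 120 126 125 123]]
```

```bash
cat > bush.py <<'E'
from h import *
def bush(im,K,Rm,t,z=.066,guess=(.567,.112),tip=None):
    u=proj([*guess,z],K,Rm,t); r=int(1.6*.0195*K[0,0]/(t[2]-z)); x0,y0=int(u[0])-r,int(u[1])-r
    c=im[max(y0,0):y0+2*r+1,x0:x0+2*r+1]; S=8; b=cv2.resize(c,None,fx=S,fy=S,interpolation=cv2.INTER_CUBIC)
    h=cv2.cvtColor(b,cv2.COLOR_BGR2HSV); g=cv2.cvtColor(b,cv2.COLOR_BGR2GRAY)
    m=((h[...,1]<60)&(g>112)).astype(np.uint8)
    n,l,st,ce=cv2.connectedComponentsWithStats(m); i=np.argmax(st[1:,4])+1
    cs,hi=cv2.findContours((l==i).astype(np.uint8),cv2.RETR_CCOMP,1)
    for k in sorted(cs,key=len)[-2:]:
        hu=cv2.convexHull(k)
        if len(hu)<5: continue
        e=cv2.fitEllipse(hu); p=(np.array(e[0])+.5)/S-.5+[x0,max(y0,0)]
        print("ell px",np.round(p,1),"axes mm",np.round(np.array(e[1])/S/K[0,0]*np.linalg.norm(t-[*guess,z])*1e3,1),"xy",np.round(px2z(p,z,K,Rm,t),4))
E
python3 - <<'E'
from bush import *
d=np.load("w11.npz"); bush(cv2.imread("pics/w11.png"),d["K"],d["R"],d["t"])
E
```

```text
ell px [320.5 200. ] axes mm [24.1 25.1] xy [0.5668 0.1093 0.066 ]
ell px [320.6 199.7] axes mm [37.4 38.1] xy [0.5668 0.1096 0.066 ]
```

>>> arm_command(series=[[-0.002,0.0015,0.025,0],[-0.002,0.0015,0.05,0],[-0.002,0.0015,0.08,0],[-0.002,0.0015,0.1,0],[-0.002,0.0015,0.115,0]])

```text
time: 32.75
ee_pos: [0.5659, 0.1113, 0.2061]
tcp_rot: [-179.9, 0.0, 83.1]
wrist_force: [0.1, 0.1, -1.2]
opening: 0.0205
grasp_force: 69.0
```

>>> arm_command(series=[[0,0,0,0],[0,0,0,0],[0,0,0,0],[0,0,0,0],[0,0,0,0]])

```text
time: 33.25
ee_pos: [0.5667, 0.1114, 0.2085]
tcp_rot: [179.9, -0.0, 83.1]
wrist_force: [0.5, -0.5, -1.3]
opening: 0.0206
grasp_force: 69.0
```

Run:
```python
from bush import *
from look import look
from tri import tri
zt=bot.get_obs()["ee_pos"][2]-.0919
im,K,Rm,t=look({"probe_tip":zt,"probe_band":zt+.045,"bush_mouth":.066},"pics/w12.png"); np.savez("w12.npz",K=K,R=Rm,t=t)
bush(im,K,Rm,t); print(zt,proj([.5668,.1095,.066],K,Rm,t))
im,K,Rm,t=look({"probe_tip":zt,"probe_band":zt+.045})
bush(im,K,Rm,t)
tri(["probe_tip","probe_band","bush_mouth"],{"probe_tip":[.567,.111,zt],"bush_mouth":[.567,.111,.066],"probe_band":[.567,.111,zt+.045]},2)
```

```text
t 33.3 tcp [0.5667 0.1114 0.2083] [180.   -0.   83.1] open 0.0204 gf 69.0 F [-0.3  0.2 -1.8]
probe_tip [(0.61, [317.0, 230.0], [0.566, 0.1127])]
probe_band [(0.71, [317.0, 249.0], [0.5656, 0.111])]
bush_mouth [(0.62, [322.0, 218.0], [0.5695, 0.1101]), (0.28, [210.0, 13.0], [0.4982, 0.2954])]
ell px [318.8 218.7] axes mm [36.7 37.9] xy [0.5668 0.1098 0.066 ]
0.11657326661046875 [318.81354832 219.04298782]
t 33.5 tcp [0.5665 0.1113 0.2079] [180.   -0.   83.1] open 0.0207 gf 69.0 F [ 0.6  1.  -2. ]
probe_tip [(0.66, [320.0, 229.0], [0.5678, 0.1129])]
probe_band [(0.66, [318.0, 247.0], [0.5664, 0.1123])]
ell px [319.1 218.7] axes mm [36.7 38. ] xy [0.5667 0.1099 0.066 ]
33.6 [0.5664 0.1114 0.2078] [-180.    -0.    83.1] [ 0.8 -0.1 -1.5]
probe_tip 4 [0.5593 0.1124 0.1104] [0.0041 0.0028 0.0042]
probe_band 6 [0.5604 0.1123 0.1576] [0.0072 0.004  0.0053]
bush_mouth 5 [0.5683 0.1083 0.066 ] [0.0028 0.0067 0.0068]
```

Run:
```python
from bush import *
d=np.load("w12.npz");K,Rm,t=d["K"],d["R"],d["t"]; im=cv2.imread("pics/w12.png")
p=np.array([.5667,.1114,.1166]); tx=np.array([np.cos(np.radians(83.1)),np.sin(np.radians(83.1)),0]); ty=np.array([tx[1],-tx[0],0])
for n,q in dict(axis=p,near=p+.006*tx,l=p-.006*ty,r=p+.006*ty,bandlo_near=p+.006*tx+[0,0,.041],bandhi_near=p+.006*tx+[0,0,.049]).items(): print(n,np.round(proj(q,K,Rm,t),1))
c=im[212:262,304:334]
print(np.array2string(cv2.cvtColor(c,cv2.COLOR_BGR2GRAY),max_line_width=200,threshold=9999))
print(np.array2string(c[20:,:,2].astype(int)-c[20:,:,1],max_line_width=200,threshold=9999))
```

```text
axis [318.3 231.1]
near [318.3 224.2]
l [311.2 231.1]
r [325.4 231.1]
bandlo_near [318.1 238.5]
bandhi_near [318.  241.9]
[[168 171 170 170 153 104  83  96  97  98  98  99  99  99  98  96  96  97  97  98  98  99  98  99 101 136 174 174 170 163]
 [171 170 169 165 131  63  80  96  97  98  98  99  99  99  97  96  96  97  97  97  98  99  98  95  78  93 149 173 168 163]
 [171 169 169 146  79  45  64  86  97  98  99  99  99  99  97  96  97  96  97  98  98  99  96  81  54  55 114 161 166 167]
 [168 169 163 124  41  42  48  65  87  98  98  99 100  99  97  96  97  97  97  98  98  98  89  61  44  43  85 142 166 171]
 [168 168 154 107  39  42  43  48  65  88  98  99 100  99  97  96  96  97  97  98  98  91  67  47  44  41  70 130 169 173]
 [167 167 145  87  41  42  44  45  50  61  74  85  94  99  97  97  96  97  91  82  77  63  49  45  44  42  58 122 171 174]
 [168 166 142  75  42  43  45  45  45  46  50  59  68  75  74  74  73  72  64  57  55  48  47  46  43  42  50 116 172 174]
 [169 166 140  67  42  42  45  46  45  46  47  47  50  52  53  53  53  51  48  48  47  47  47  46  45  46  53 115 171
[... 7263 characters left out ...]
-2 -1 -2 -2 -1 -1 -2 -2  8 37 57 58 60 60 57 55]
 [60 58 58 57 48 20 -1 -1 -2 -1 -1 -1 -1  0  0 -1  0  0  0 -1 -1 -2  5 36 56 59 60 58 57 55]
 [60 60 58 57 47 13 -1  0 -1  0 -1  0  0  0  0  0  0  0  1  1 -1 -1  2 16 32 42 54 58 57 55]
 [60 59 52 36 23  3  0  0  0  0  0 -1  0  0  0 -1 -1  0  0  0  0 -1  0 -1  2 14 27 40 51 55]
 [53 38 26  9  0 -1  0  0  0  0 -1  0 -1  0  0  0  0  0  0  0 -1 -1 -1  0  0  0  2 13 30 46]
 [27  9  0 -1  0 -1  0  0  0 -1  0  0  0  0 -1  0 -1 -1 -1 -1  0  0 -1 -1  0  0  0  0  6 21]
 [ 0 -1  0  0  0  0  0  0 -1  0  0  0  0  0  0  0  0 -1  0  0  0  0 -1  0  1  0  0  0 -1  2]
 [ 0  0  0 -1  1 -1  0  0 -1  0  0  1 -1  0  0  0 -1 -1 -1  0 -1 -1  0 -1 -1  0  0  0 -1 -1]]
```

>>> arm_command(series=[[-0.0023,0.0008,0.008,0],[-0.0023,0.0008,0.018,0],[-0.0023,0.0008,0.028,0],[-0.0023,0.0008,0.036,0],[-0.0023,0.0008,0.04,0]])

```text
time: 34.9
ee_pos: [0.5665, 0.1089, 0.1663]
tcp_rot: [-179.9, 0.0, 83.1]
wrist_force: [-0.5, -0.1, -1.4]
opening: 0.0212
grasp_force: 69.1
```

>>> arm_command(series=[[0,0,0,0],[0,0,0,0],[0,0,0,0],[0,0,0,0],[0,0,0,0]])

```text
time: 35.4
ee_pos: [0.5671, 0.109, 0.1681]
tcp_rot: [180.0, -0.0, 83.1]
wrist_force: [-0.2, 0.3, -1.7]
opening: 0.0208
grasp_force: 69.1
```

Run:
```python
from bush import *
from look import look
o=bot.get_obs(); p=np.array(o["ee_pos"]); 
im,K,Rm,t=look({},"pics/w13.png"); bush(im,K,Rm,t,guess=(.5668,.1098))
p[2]-=.0919; a=np.radians(83.1); tx=np.array([np.cos(a),np.sin(a),0]); ty=np.array([tx[1],-tx[0],0])
for n,q in dict(axis=p,near=p+.006*tx,l=p-.006*ty,r=p+.006*ty,bandlo=p+.006*tx+[0,0,.041],bandhi=p+.006*tx+[0,0,.049],bushc=[.5668,.1098,.066]).items(): print(n,np.round(proj(q,K,Rm,t),1))
c=im[205:265,298:340]
print(np.array2string(cv2.cvtColor(c,cv2.COLOR_BGR2GRAY)[::2],max_line_width=220,threshold=9999))
for n in("scene","side"):
    im,K,Rm,t,_=cam(n); cv2.imwrite(f"pics/{n}13.png",im); print(n)
    for q in (p,p+[0,0,.045],[.5668,.1098,.066]): print(np.round(proj(q,K,Rm,t),1))
    # red band
    h=cv2.cvtColor(im,cv2.COLOR_BGR2HSV); u=proj(p+[0,0,.045],K,Rm,t).astype(int); w=h[u[1]-12:u[1]+12,u[0]-12:u[0]+12].astype(int)
    m=((w[...,0]<6)|(w[...,0]>172))&(w[...,1]>140); ys,xs=np.nonzero(m); print(len(xs), xs.mean()+u[0]-12 if len(xs) else None, ys.mean()+u[1]-12 if len(xs) else None)
```

```text
t 35.45 tcp [0.5671 0.109  0.168 ] [180.   -0.   83.1] open 0.0207 gf 69.1 F [ 0.1 -0.7 -1.7]
ell px [329.2 226.6] axes mm [17.6 32.1] xy [0.5766 0.109  0.066 ]
axis [318.4 231. ]
near [318.4 224.1]
l [311.3 231. ]
r [325.5 231. ]
bandlo [318.2 238.5]
bandhi [318.1 241.8]
bushc [318. 227.]
[[ 30  68 102  96  74  51  49  50  51  52  54  55  55  55  54  54  55  54  55  55  56  56  54  53  52  52  51  52  52  51  52  51  50  49  48  48  64  94 106  95  57  30]
 [ 31  67  93  67  47  50  51  52  55  56  56  77 101  98  87  90  94  97  97 100 102 100  97  94  90  84  79  79  77  69  53  51  51  49  49  48  47  54  83  90  44  31]
 [ 30  59  75  46  49  52  56  57  77 119 154 171 176 152  99  99  99  99  99  98  97  98  97  96  95  95  97 132 170 165 149 117  67  50  49  48  47  47  58  67  44  30]
 [ 30  39  49  51  57  79 120 146 160 173 178 180 179 156  97  96  96  96  95  95  95  94  93  93  94  97  97 136 181 176 172 169 158 136 101  64  48  48  45  46  44  32]
 [ 33  41  52  91 139 161 170 173 178 181 181 183 188 163  93  93  93  91  88  89  91  84  87  92  95  95  95 140 188 185 183
[... 3770 characters left out ...]
 119 138 144 142 139 138 138 140 139]
 [150 149 149 149 143 122  91  71  61  63  67  75  80  89  91  93  95  95  97  98  97  97  97  97  97  96  95  93  90  86  77  65  61  61  66  88 113 130 137 139 140 140]
 [151 150 139 106  71  59  66  79  90  94  97  97  97  98  97  98  97  97  98  98  98  97  97  97  97  98  97  97  97  97  97  97  96  91  83  68  59  64  90 123 141 140]
 [141 107  70  61  75  88  94  97  96  97  96  97  97  96  91  82  82  83  82  82  82  82  82  82  82  82  82  82  78  69  70  70  69  70  69  68  63  54  46  50  82 120]]
scene
[360.  220.5]
[361.1 204.3]
[360.  223.9]
4 360.5 205.5
side
[330.8 288.8]
[330.7 276.8]
[330.9 291.8]
9 331.22222222222223 279.44444444444446
```

```bash
cat > band.py <<'E'
from bush import *
from scipy.optimize import least_squares
def band(off=.0919,names=("scene","side","wrist")):
    p=np.array(bot.get_obs()["ee_pos"])-[0,0,off-.045]; obs=[]
    for n in names:
        im,K,Rm,t,_=cam(n); u=proj(p,K,Rm,t); r=9 if n!="wrist" else 14
        x0,y0=int(u[0])-r,int(u[1])-r; c=im[y0:y0+2*r+1,x0:x0+2*r+1].astype(float)
        red=(c[...,2]-c[...,1:2].max(-1))/(c.sum(-1)+30); hh=c[...,1]-c[...,0]  # red: R>>G, G~B
        w=np.clip(red-.15,0,None)*(hh<0.35*(c[...,2]-c[...,1])); 
        ys,xs=np.mgrid[:2*r+1,:2*r+1]; s=w.sum(); m=np.array([(w*xs).sum()/s+x0,(w*ys).sum()/s+y0]); print(n,"pred",np.round(u,1),"red",np.round(m,1),"n",(w>0).sum(), "spread",np.round([np.sqrt((w*(xs+x0-m[0])**2).sum()/s),np.sqrt((w*(ys+y0-m[1])**2).sum()/s)],1))
        obs.append((K,Rm,t,m))
    def f(q):
        o=[]
        for K,Rm,t,m in obs:
            d=(t-q); d[2]=0; d/=np.linalg.norm(d); o+=list((proj(q+.0045*d,K,Rm,t)-m)*np.linalg.norm(t-q)/K[0,0]*1e3)
        return o
    r=least_squares(f,p); print("band fit",np.round(r.x,4),"minus pred mm",np.round((r.x-p)*1e3,1),"res mm",np.round(r.fun,1))
E
python3 - <<'E'
from band import *
band()
E
```

```text
scene pred [361.  204.3] red [361.1 205.6] n 8 spread [1.  0.5]
side pred [330.7 276.8] red [331.2 279.3] n 12 spread [1.3 0.6]
wrist pred [318.2 248.2] red [316.8 240.2] n 78 spread [4.8 2.7]
band fit [0.566  0.1101 0.1201] minus pred mm [-1.   1.1 -0.9] res mm [-0.1 -0.1 -0.2  0.2 -0.   0.2]
```

The three cameras agree: the band is within 1 mm of the bore axis and 54 mm above the rim. Lowering.

>>> arm_command(series=[[0,0.0007,0.004,0],[0,0.0007,0.009,0],[0,0.0007,0.015,0],[0,0.0007,0.021,0],[0,0.0007,0.027,0]])

```text
time: 36.2
ee_pos: [0.5675, 0.1089, 0.14]
tcp_rot: [-180.0, 0.0, 83.1]
wrist_force: [0.5, -0.5, -0.5]
opening: 0.0205
grasp_force: 69.1
```

>>> arm_command(series=[[0,0,0.006,0],[0,0,0.012,0],[0,0,0.018,0],[0,0,0.023,0],[0,0,0.027,0]])

```text
time: 36.7
ee_pos: [0.5676, 0.1089, 0.1133]
tcp_rot: [-180.0, 0.0, 83.1]
wrist_force: [-0.5, -0.7, -1.1]
opening: 0.0208
grasp_force: 69.1
```

>>> arm_command(series=[[0,0,0,0],[0,0,0,0],[0,0,0,0],[0,0,0,0],[0,0,0,0]])

```text
time: 37.2
ee_pos: [0.5678, 0.1089, 0.114]
tcp_rot: [180.0, -0.0, 83.1]
wrist_force: [0.1, 0.7, -1.1]
opening: 0.0207
grasp_force: 69.1
```

Run:
```python
from band import *
from look import look
im,K,Rm,t=look({},"pics/w14.png")
band(.0928)
from tri import tri
tri(["scraper_grip","cover_hinge"],{"scraper_grip":[.612,-.244,.015]},1)
u=proj([.5668,.1098,.066],K,Rm,t); print(u)
c=im[int(u[1])-24:int(u[1])+24,int(u[0])-26:int(u[0])+27]; print(int(u[0])-26,int(u[1])-24)
print(np.array2string(cv2.cvtColor(c,cv2.COLOR_BGR2GRAY)[::3],max_line_width=260,threshold=9999))
```

```text
t 37.25 tcp [0.5677 0.1089 0.114 ] [180.   -0.   83.1] open 0.0208 gf 69.1 F [ 0.6  0.5 -1.3]
scene pred [359.9 224.2] red [359.5 225.1] n 10 spread [1.1 0.6]
side pred [330.5 291.3] red [331.6 293.4] n 15 spread [1.5 0.8]
wrist pred [318.2 247.8] red [316.9 240.4] n 88 spread [5.2 2.7]
band fit [0.566  0.1094 0.066 ] minus pred mm [-1.7  0.5 -0.2] res mm [ 0.2  0.1 -0.7  0.3 -0.7  0.6]
37.4 [0.5677 0.1089 0.1139] [180.   -0.   83.1] [-0.1 -0.  -2. ]
scraper_grip 1 [ 0.619 -0.246  0.023] [0. 0. 0.]
cover_hinge 1 [0.568  0.1675 0.0711] [0. 0. 0.]
[316.65300401 246.64306385]
290 222
[[ 94  36  34  33  52  74  68  52  54  55  55  58  62  62  61  61  62  64  67  77  97 102  92 102 102 105 107 106 104 100  97  91  84  72  67  62  60  60  58  58  56  56  55  54  53  53  53  52  55  76  79  34  33]
 [ 98  35  33  35  40  50  52  57  62  61  63  63  84 127 158 173 187 190 187 187 189 167 107 106 107 107 106 105 106 107 104 103 102 103 106 108 106 106 133 161 128  74  56  54  53  53  53  52  50  49  42  33  33]
 [ 95  35  35  36  45  55  62  65  90 134 167 180 184 189 194 195 196 198 173 104 
[... 2228 characters left out ...]
6  71  89 127 172 198 198 199 199 197 187 144  38  39]
 [ 95  68  38  44  51 105 170 204 210 208 190 141  88  67  71  87  98 103 106 106 106 106 106 106 106 106 106 106 106 106 106 106 106 106 106 106 106 105 106 106 103  98  91  75  64  76 120 150 124  66  45  41  46]
 [ 92  67  43  46  45  44  44  62  86  75  43  42  49  60  60  60  60  60  60  60  61  60  55  47  47  46  46  46  46  47  46  46  46  47  46  46  42  33  33  32  31  32  33  32  33  30  26  22  22  34  48  44  52]
 [ 91  69  48  48  48  49  62  61  20  10   9  10   9   9   8   9  10  10   7   9   8   9   8   8   7   9   9   9  10   9  10  10   8  10  10   9  10   9   7   9   8   9   8   8  11   9  10  10   8  21  44  54  53]]
```

Run:
```python
from workcell import bot
print(bot.job_done())
```

```text
the job is handed in; nothing more can be done
None
```

I handed the job in at about 37 s. The blade levered the cover to roughly 104°, the scraper was set back flat on the bench, and the probe is held in the bush about 1 mm off centre, with the middle of the band level with the rim. I read these from the cameras; the hand-in returned no verdict.

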